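# Sweep the loose nuts off the sorting tray into the yellow bin

## Task

Clear the three dark steel hex nuts off the white sorting tray: with your fingers, sweep them along the tray and off its open end so that they drop into the yellow bin. Only sweep them, do not pick any of them up, and leave the brass coupling and the red cap standing where they are on the tray and everything else on the bench undisturbed.

Things in the scene. Friction and masses are not known exactly. Their poses are not given: they have to be found in the camera images.
- tray: white sorting tray on a green case, fixed. Origin on the bench top under its centre, z up. Its own x runs across it, its own y runs along it. White floor 280 mm (x) by 280 mm (y), its surface 70 mm above the bench; 4 mm thick lips, 10 mm high, along both x sides; the two y ends (y = +140 mm and -140 mm) are open, without a lip, and overhang the bins by 8 mm or so
- yellow_bin: open yellow bin, empty, fixed, 280 mm (x) by 150 mm (y) by 60 mm high, walls and floor 4 mm. Origin under its centre on the bench, axes parallel to the tray's. It stands at one of the tray's two open ends (centre 203 mm from the tray's centre along the tray's y, on either side), its near wall tucked under the tray's edge, its rim 10 mm below the tray floor
- blue_bin: the same bin in blue with brass stock in it, fixed, at the other open end of the tray; no nut belongs here
- coupling: round brass coupling standing upright on the tray among the nuts, 46 mm tall, 30 mm diameter (36 mm at the foot), 0.2 kg, loose. Origin at the centre of its underside. It stays where it is
- cap: red plastic cap standing on the tray in the same row as the coupling, 55 to 65 mm from it along the tray's +y, 28 mm tall, 26 mm diameter, 30 g, loose. Origin at the centre of its underside. It stays where it is
- nut_a: dark steel hex nut, 30 mm across flats, 35 mm across corners, 16 mm high, some 65 g, loose, lying flat on the tray at any yaw. Origin at its centre, 8 mm above the tray floor. The three nuts and the coupling (with the cap) stand in four rows along the tray's y, 60 mm (at least 50 mm) apart across its x, in any order
- nut_b: dark steel hex nut, 30 mm across flats, 35 mm across corners, 16 mm high, some 65 g, loose, lying flat on the tray at any yaw. Origin at its centre, 8 mm above the tray floor. The three nuts and the coupling (with the cap) stand in four rows along the tray's y, 60 mm (at least 50 mm) apart across its x, in any order
- nut_c: dark steel hex nut, 30 mm across flats, 35 mm across corners, 16 mm high, some 65 g, loose, lying flat on the tray at any yaw. Origin at its centre, 8 mm above the tray floor. The three nuts and the coupling (with the cap) stand in four rows along the tray's y, 60 mm (at least 50 mm) apart across its x, in any order
- jar: white plastic jar with red lid, 140 mm tall, 90 mm diameter, on the bench at the right; bystander, origin under its centre
- wrench: steel wrench lying on the bench beyond the tray; bystander
- screwdriver: screwdriver lying on the bench at the right; bystander
- meter: green hand-held meter, 160 x 85 x 42 mm, lying on the bench at the left; bystander
- cup: orange plastic cup, 80 mm tall, 70 mm diameter, on the bench at the left; bystander

How it is judged (in metres and radians):
At the end, for the whole second after the job is handed in: All three nuts lie at rest inside the yellow bin (centres within its walls and below its rim), and the brass coupling and the red cap stand upright on the tray within 15 mm of where they began (x of nut_a in the frame of yellow_bin between -0.137 and 0.137 m and y of nut_a in the frame of yellow_bin between -0.073 and 0.073 m and height (world z) of each of nut_a, nut_b, nut_c below 0.055 m and linear speed of each of nut_a, nut_b, nut_c below 0.03 m/s and x of nut_b in the frame of yellow_bin between -0.137 and 0.137 m and y of nut_b in the frame of yellow_bin between -0.073 and 0.073 m and x of nut_c in the frame of yellow_bin between -0.137 and 0.137 m and y of nut_c in the frame of yellow_bin between -0.073 and 0.073 m and distance of each of coupling, cap from where it was at the start of the episode below 0.015 m and angle between each of cap, coupling's own z axis and vertical below 0.15 rad); the robot touches nothing.
It fails at once if a nut is lifted: its centre rises over 24 mm above the tray floor (it lies at 8 mm) (height (world z) of any of nut_a, nut_b, nut_c above 0.094 m).
It fails at once if the brass coupling or the red cap is knocked over or shifted by more than 15 mm (distance of any of coupling, cap from where it was at the start of the episode above 0.015 m or angle between any of coupling, cap's own z axis and vertical above 0.3 rad).
It fails at once if a bystander on the bench is moved by more than 20 mm (distance of any of jar, wrench, screwdriver, meter, cup from where it was at the start of the episode above 0.02 m).
It also fails if it takes over 54 s, if anything falls off the work surface, if the arm or the gripper's body presses on something with over 40 N, if the wrist force passes 120 N, or if a joint passes its speed limit or range.

## Robot

A 6-joint arm with a two-finger parallel gripper is mounted at the origin on the work surface. World frame = base frame: x ahead of the robot, y to its left, z up, the work surface at z = 0. Lengths are in m, angles in degrees, forces in N, time in s.
With the tool pointing down it reaches from about 0.4 to 0.825 m from the base axis. Payload 7 kg.
Tool frame: the origin (TCP) lies at the very end of the fingers, on their centre line; the grasp point (between the pads) lies 19 mm behind it (r.grasp_offset is the z of the grasp point in the tool frame, in m); z points along the fingers, y is the direction in which the jaws open and shut (so a half turn about z gives the same grasp; the last joint's range is limited). The gripper opens to 88 mm and grips with 3 to 60 N. Pads are 19 mm wide; open, the fingers measure 130 mm over their backs; the gripper's body (78 mm by 193 mm) begins 47 mm behind the grasp point.
Start: joints at [-55.571, 20.546, 0.682, 0, -70.136, -16.507], TCP at [0.208, -0.642, 0.227] pointing down, gripper open.
Joint ranges: [-176.03, 176.03], [-82.01, 121.73], [-58.28, 71.71], [-173.87, 95.51], [-174.79, -0.11], [-173.66, 173.66]. Speed limits (degrees/s): [136.94, 136.94, 172.46, 180, 180, 180].

## Interface

Orientations are given as [roll, pitch, yaw] about the fixed x, y, z axes, in that order (R = Rz(yaw) Ry(pitch) Rx(roll)).
In Python, from plant import r, capture, calibration, order gives the robot as it stands.
- The arm moves only by the tool servo_tool, never from a script. Its arguments are lists of equal length, an entry for each row: "grip": the closure, from -1 (fully open) to 1 (shut), so that 0 is half open; "translation": the shift along the tool's x, y, z in m, a list of three; "turn": the turn about the tool's z in rad. A call has 1 to 10 rows; each row is the pose to reach, as a shift and turn from the pose commanded when the call began, along the tool's axes at that moment; what a row does not reach only later rows make up. A row lasts 1/12 s, in which the tool goes at most 41.7 mm and 7.16 degrees, less where a joint would pass 70% of its speed; a pose out of reach is approached as far as the arm can. A call with a gripper value outside its range is refused whole. The fingers move at their own pace and stop on an object; "newtons" is the grip in N (left out, the last holds). Time passes only in rows, so rows that repeat a pose let the fingers close. It gives the time, the measured TCP pose, the force and the opening at its end, in the units of the state.
- r.get_state(): the state, without advancing time (a new reading comes with each control period).
- capture(name): name is "scene" or "top"; returns (picture, depth): 400x640x3 uint8, blue, green, red; 400x640 float32, m along the optical axis (not along the pixel's ray), 0 where there is no reading.
- calibration(name): a dict with "fx", "fy", "cx", "cy" (pixels), "view" (4x4, takes a point from world to camera coordinates). Camera axes: x right, y up, looking along -z (the intrinsics and any distortion apply to the point x, -y, -z); pixel columns grow to the right and rows downward; lengths in m; the calibration is good to about 2 mm. A picture is of the moment at which its call begins. calibration takes no time and is no camera call.
- order.close_job(): hands the job in, once; it reports no verdict.
The state is a dict: "time_s": time; "joints": joint angles; "qd": joint speeds; "joint_torque": joint torques, N m; "tcp_pos": TCP position; "eef_rot": TCP orientation; "contact_force": force on the tool from outside, world axes, zero at the start; "moment": the same for the moment, N m; "gripper_width": finger opening in m.
Only numpy, scipy, OpenCV 4.12 (cv2) and the standard library are available. Lean on these libraries where they do the work, as an engineer would, in place of code of your own. Each camera call takes 0.05 s, during which the arm holds its last target.

## Working session

There is one attempt and no reset: what is moved stays moved. The work goes in short steps, Python scripts to look and compute and a tool call to move; the robot and the scene stay as the last step left them, time stands still between calls to the robot, and variables do not carry over. Pictures are saved under pics/ and viewed, and the job is handed in when it is done.

Besides the shell and the picture viewer there is one more tool, called after "Emit:" as name(argument=value, ...), one argument or row to a line, values as JSON. servo_tool: Moves the arm, as the interface text tells. Its arguments: {"type":"object","properties":{"grip":{"type":"array","items":{"type":"number"}},"translation":{"type":"array","items":{"type":"array","items":{"type":"number"}}},"turn":{"type":"array","items":{"type":"number"}},"newtons":{"type":"number"}},"required":["grip","translation","turn"]}

```bash
ls; mkdir -p pics
python3 - <<'E'
from plant import r, capture, calibration, order
import cv2, numpy as np
s=r.get_state(); print(s['time_s'],s['tcp_pos'],s['eef_rot'],s['gripper_width'])
for n in('scene','top'):
    p,d=capture(n); cv2.imwrite(f'pics/{n}0.png',p); np.save(f'pics/{n}0.npy',d); c=calibration(n); print(n,{k:np.round(v,4).tolist() for k,v in c.items()})
E
```

```text
pics
0.0 [ 0.20755065 -0.64177163  0.22561203] [ 1.79904229e+02 -6.98492629e-03 -1.62083897e+02] 0.08743609019647518
scene {'fx': 367.1162, 'fy': 367.1162, 'cx': 323.9555, 'cy': 201.6225, 'view': [[0.3111, 0.9502, 0.0183, -0.216], [-0.685, 0.2108, 0.6974, 0.3657], [0.6588, -0.2295, 0.7165, -1.4806], [0.0, 0.0, 0.0, 1.0]]}
top {'fx': 440.0718, 'fy': 440.0718, 'cx': 321.678, 'cy': 198.1459, 'view': [[-0.0086, -1.0, 0.0038, 0.0147], [0.9791, -0.0076, 0.2031, -0.6391], [-0.2031, 0.0055, 0.9791, -1.2617], [0.0, 0.0, 0.0, 1.0]]}
```

View pics/top0.png

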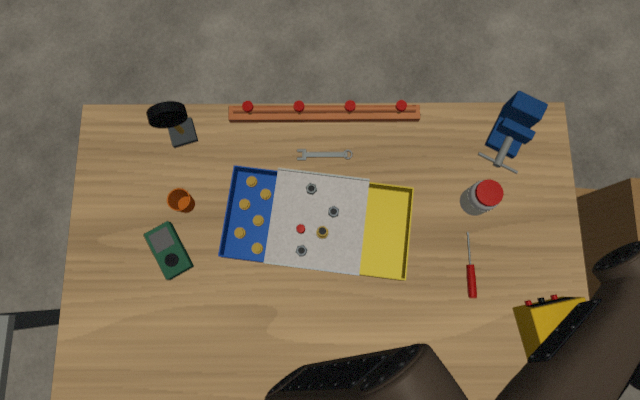

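View pics/scene0.png

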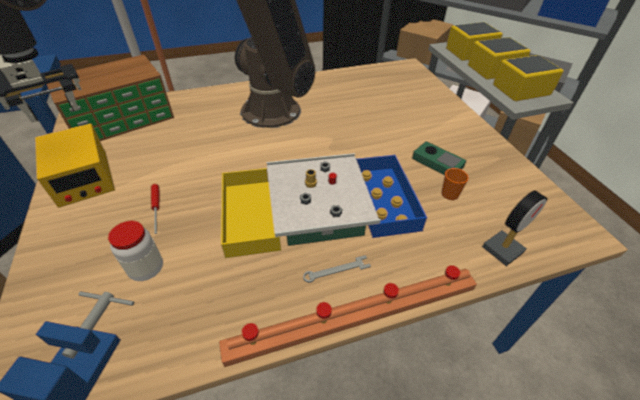

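The top view shows nuts at about (311,188), (333,211) and (301,251), the coupling at (322,232) and the cap at (300,229). The yellow bin is at the right, toward world -y. Next I'll measure them.

```bash
cat > h.py <<'E'
import numpy as np, cv2
from plant import r, capture, calibration, order
def ray(name,u,v,z):
    c=calibration(name); V=np.array(c['view']); R=V[:3,:3]; t=V[:3,3]
    d=R.T@np.array([(u-c['cx'])/c['fx'],-(v-c['cy'])/c['fy'],-1.]); o=-R.T@t
    return o+d*(z-o[2])/d[2]
def proj(name,P):
    c=calibration(name);V=np.array(c['view']);q=V[:3,:3]@np.array(P)+V[:3,3]
    return c['fx']*q[0]/-q[2]+c['cx'], c['fy']*-q[1]/-q[2]+c['cy']
E
python3 - <<'E'
from h import *
print([k for k in calibration('top')])
p=cv2.imread('pics/top0.png'); 
big=cv2.resize(p[155:290,210:420],None,fx=3.8,fy=3.8,interpolation=cv2.INTER_CUBIC); cv2.imwrite('pics/top0z.png',big)
p2=cv2.imread('pics/scene0.png')
cv2.imwrite('pics/scene0z.png',cv2.resize(p2[140:265,210:430],None,fx=3.6,fy=3.6,interpolation=cv2.INTER_CUBIC))
hsv=cv2.cvtColor(p,cv2.COLOR_BGR2HSV)
# yellow
def blobs(m,amin):
    n,l,s,c=cv2.connectedComponentsWithStats(m.astype(np.uint8)); return [(s[i].tolist(),c[i].round(1).tolist(),l==i) for i in range(1,n) if s[i][4]>amin]
roi=np.zeros(p.shape[:2],bool); roi[155:290,210:420]=1
w=roi&(hsv[...,1]<45)&(hsv[...,2]>120)
for s,c,m in blobs(w,500):
    print('white',s,c); k=cv2.convexHull(np.argwhere(m)[:,::-1].astype(np.float32).copy())
    b=cv2.boxPoints(cv2.minAreaRect(k)); print(b, cv2.approxPolyDP(k,4,True)[:,0])
    hull=np.zeros(p.shape[:2],np.uint8); cv2.fillConvexPoly(hull,k.astype(np.int32),1)
    for u,v in cv2.approxPolyDP(k,4,True)[:,0]: print('corner',u,v,ray('top',u,v,.07).round(4))
    hh=cv2.erode(hull,np.ones((5,5)))>0
    for s,c,m2 in blobs(hh&~m,15): 
        print('obj',s,c,p[m2].mean(0).round(), ray('top',*c,.078).round(4), ray('top',*c,.07).round(4))
y=roi&(abs(hsv[...,0].astype(int)-27)<6)&(hsv[...,1]>150)
for s,c,m in blobs(y,300):
    k=cv2.convexHull(np.argwhere(m)[:,::-1].astype(np.float32).copy())
    for u,v in cv2.approxPolyDP(k,4,True)[:,0]: print('ycorner',u,v,ray('top',u,v,.06).round(4))
E
```

```text
['fx', 'fy', 'cx', 'cy', 'view']
white [263, 168, 107, 108, 8634] [317.0, 221.2]
[[262.8462  263.23077]
 [274.9231  166.6154 ]
 [370.06158 178.50772]
 [357.98468 275.1231 ]] [[369. 180.]
 [358. 275.]
 [263. 262.]
 [278. 168.]]
corner 369.0 180.0 [ 0.6934 -0.1346  0.07  ]
corner 358.0 275.0 [ 0.4098 -0.094   0.07  ]
corner 263.0 262.0 [0.4495 0.1822 0.07  ]
corner 278.0 168.0 [0.7332 0.1418 0.07  ]
obj [306, 183, 11, 12, 87] [311.2, 188.6] [83. 86. 83.] [0.6661 0.0407 0.078 ] [0.668  0.0408 0.07  ]
obj [328, 206, 11, 12, 86] [333.0, 211.7] [88. 88. 86.] [ 0.5953 -0.0238  0.078 ] [ 0.5967 -0.024   0.07  ]
obj [296, 224, 9, 10, 73] [300.2, 228.4] [ 56.  63. 149.] [0.5462 0.0735 0.078 ] [0.5473 0.0739 0.07  ]
obj [316, 226, 13, 13, 130] [321.8, 232.0] [ 64.  99. 112.] [0.535 0.01  0.078] [0.536 0.01  0.07 ]
obj [296, 245, 11, 11, 89] [301.2, 250.3] [90. 91. 88.] [0.4819 0.0705 0.078 ] [0.4826 0.0708 0.07  ]
ycorner 413.0 188.0 [ 0.6698 -0.269   0.06  ]
ycorner 405.0 279.0 [ 0.3974 -0.2318  0.06  ]
ycorner 360.0 274.0 [ 0.4129 -0.1008  0.06  ]
ycorner 370.0 183.0 [ 0.6864 -0.1385  0.06  ]
```

```bash
ls pics
```

```text
scene0.npy
scene0.png
scene0z.png
top0.npy
top0.png
top0z.png
```

View pics/top0z.png

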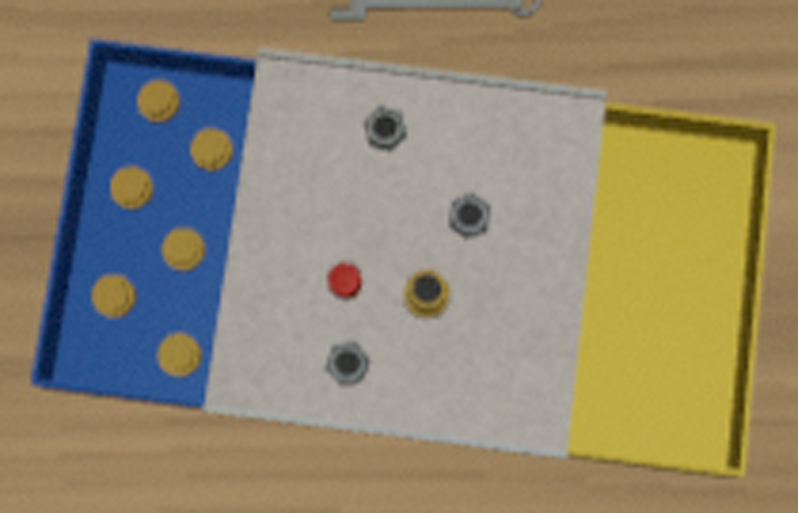

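View pics/scene0z.png

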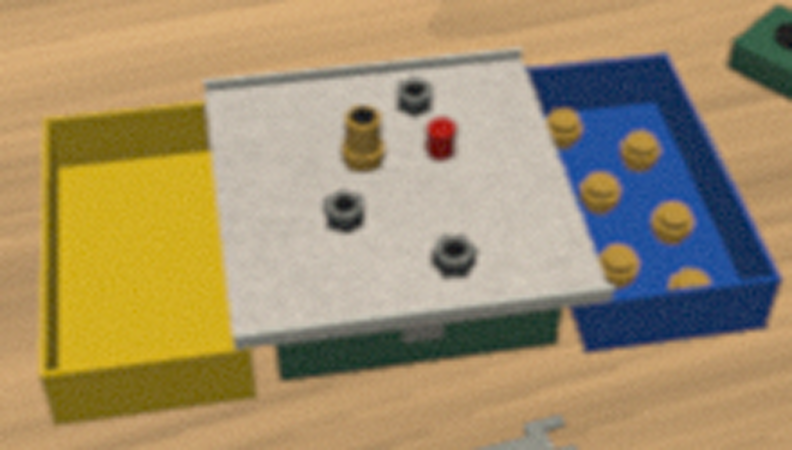

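Run:
```python
from h import *
# tray yaw: tray long dir (+y toward blue?): edges from image corners
A,B,C,D=map(np.array,([.6934,-.1346],[.4098,-.094],[.4495,.1822],[.7332,.1418]))
for a,b in((A,B),(B,C),(C,D),(D,A)): d=b-a; print(np.hypot(*d).round(4),np.degrees(np.arctan2(d[1],d[0])).round(2))
cen=(A+B+C+D)/4; print('centre',cen)
# scene rays
p=cv2.imread('pics/scene0.png'); g=cv2.cvtColor(p,cv2.COLOR_BGR2GRAY); hsv=cv2.cvtColor(p,cv2.COLOR_BGR2HSV)
for n,P,z in(('n1',(.6661,.0407),.078),('n2',(.5953,-.0238),.078),('n3',(.4819,.0705),.078),('coup',(.535,.010),.093),('cap',(.5462,.0735),.084)):
    print(n,np.round(proj('scene',[*P,z]),1))
w=(hsv[...,1]<45)&(hsv[...,2]>100)
w[:150]=0;w[245:]=0;w[:,:262]=0;w[:,382:]=0
k,_=cv2.findContours(w.astype(np.uint8),cv2.RETR_EXTERNAL,2); k=cv2.convexHull(max(k,key=cv2.contourArea))
for u,v in cv2.approxPolyDP(k,4,True)[:,0]: print('corner',u,v,ray('scene',u,v,.07).round(4),ray('scene',u,v,.08).round(4))
hull=np.zeros(g.shape,np.uint8);cv2.fillConvexPoly(hull,k,1)
m=(cv2.erode(hull,np.ones((5,5)))>0)&~w
n,l,s,c=cv2.connectedComponentsWithStats(m.astype(np.uint8))
for i in range(1,n):
    if s[i][4]>15: print(s[i],c[i].round(1),p[l==i].mean(0).round(),[ray('scene',*c[i],z).round(4)[:2] for z in(.078,.084,.093)])
```

```text
0.2865 171.85
0.279 81.82
0.2866 -8.1
0.2793 -98.19
centre [0.571475 0.02385 ]
n1 [335.5 211.8]
n2 [305.4 199. ]
n3 [324.7 167.4]
coup [310.7 178.8]
cap [332.6 179.3]
corner 361 158 [0.4632 0.1987 0.07  ] [0.4744 0.1931 0.08  ]
corner 379 222 [0.7287 0.1425 0.07  ] [0.7363 0.1377 0.08  ]
corner 276 235 [ 0.6906 -0.1301  0.07  ] [ 0.6988 -0.1312  0.08  ]
corner 268 162 [ 0.397  -0.0883  0.07  ] [ 0.4091 -0.0899  0.08  ]
corner 345 154 [0.4293 0.1568 0.07  ] [0.4409 0.1519 0.08  ]
[357 159  13  35  77] [362.5 173.6] [106.  94.  90.] [array([0.5427, 0.1703]), array([0.5488, 0.1672]), array([0.558 , 0.1625])]
[321 163   8   9  54] [324.6 167.1] [61. 65. 64.] [array([0.4806, 0.0704]), array([0.4873, 0.0681]), array([0.4972, 0.0646])]
[304 169  14  19 214] [310.3 178.1] [ 66. 104. 123.] [array([0.5158, 0.0145]), array([0.5221, 0.0126]), array([0.5317, 0.0099])]
[327 172  11  13 108] [332.  177.9] [ 59.  66. 142.] [array([0.5341, 0.0762]), array([0.5403, 0.0739]), array([0.5497, 0.0703])]
[301 194  10  10  70] [305.3 199.1] [61. 64. 64.] [array([ 0.5956, -0.024 ]), array([ 0.6013, -0.0255]), array([ 0.6099, -0.0278])]
[330 207  12  10  78] [335.5 211.5] [62. 65. 65.] [array([0.6652, 0.041 ]), array([0.6704, 0.0389]), array([0.6781, 0.0358])]
```

Both views agree to about 1 mm (tray yaw -8.1°, yellow bin at tray -y, rows at x = -96, -36, 30 and 91 mm). Next I'll work out the approach for the outermost nut.

```bash
cat >> h.py <<'E'
C=np.array([.5715,.0239]); a=np.radians(-8.1); EX=np.array([np.cos(a),np.sin(a)]); EY=np.array([-np.sin(a),np.cos(a)])
def trayw(x,y): return C+x*EX+y*EY
def wtray(p): d=np.array(p)[:2]-C; return np.array([d@EX,d@EY])
def delta(x,y,z):
    from scipy.spatial.transform import Rotation as Ro
    s=r.get_state(); R=Ro.from_euler('xyz',s['eef_rot'],degrees=True).as_matrix()
    return R.T@(np.r_[trayw(x,y),z]-s['tcp_pos'])
def where():
    s=r.get_state(); print('t',s['time_s'],'tray',wtray(s['tcp_pos']).round(4),'z',round(s['tcp_pos'][2],4),'rot',np.round(s['eef_rot'],2),'w',s['gripper_width'],'F',np.round(s['contact_force'],1),'j',np.round(s['joints'],1))
E
python3 - <<'E'
from h import *
where(); print(trayw(.0913,.08),delta(.0913,.08,.16), ray('top',488,190,.14))
print({k:wtray(v).round(4) for k,v in dict(n1=(.6657,.0408),n2=(.5955,-.0239),n3=(.4813,.0705),coup=(.532,.010),cap=(.543,.0735)).items()})
E
```

```text
t 0.1 tray [-0.2665 -0.7104] z 0.2257 rot [ 1.7991e+02 -1.0000e-02 -1.6209e+02] w 0.08762157028129655 F [-0.7  0.1 -0.7] j [-55.6  20.6   0.6  -0.  -70.1 -16.5]
[0.67316126 0.09023761] [-0.66818757  0.55329937  0.06646447] [ 0.64386488 -0.46576999  0.14      ]
{'n1': array([0.0909, 0.03  ]), 'n2': array([ 0.0305, -0.0439]), 'n3': array([-0.0959,  0.0334]), 'coup': array([-0.0371, -0.0193]), 'cap': array([-0.0352,  0.0451])}
```

Emit:
servo_tool(
  grip=[0.77,0.77,0.77,0.77,0.77,0.77,0.77,0.77,0.77,0.77],
  translation=[
    [-0.02,0.017,0],
    [-0.05,0.04,0],
    [-0.08,0.065,0],
    [-0.11,0.09,0],
    [-0.14,0.115,0],
    [-0.17,0.14,0],
    [-0.2,0.165,0],
    [-0.23,0.19,0],
    [-0.25,0.205,0],
    [-0.26,0.215,0],
  ],
  turn=[-0.11,-0.22,-0.33,-0.44,-0.55,-0.66,-0.77,-0.88,-1.0,-1.117],
)

```text
time_s: 0.93
tcp_pos: [0.3903, -0.3553, 0.2265]
eef_rot: [-180.0, 0.0, -97.6]
contact_force: [0.8, 0.3, -0.3]
gripper_width: 0.0266
```

```bash
python3 -c "
from h import *
where(); print(delta(.091,.08,.18))"
```

```text
t 0.9333 tray [-0.126  -0.4009] z 0.2265 rot [-1.7998e+02  2.0000e-02 -9.7610e+01] w 0.02657477346234158 F [ 0.8  0.3 -0.3] j [-21.    6.6 -17.8  -0.  -65.6  13.4]
[-0.47907225 -0.22103858  0.04675925]
```

Emit:
servo_tool(
  grip=[0.77,0.77,0.77,0.77,0.77,0.77,0.77,0.77,0.77,0.77],
  translation=[
    [-0.03,-0.014,0],
    [-0.065,-0.03,0],
    [-0.1,-0.046,0],
    [-0.135,-0.062,0],
    [-0.17,-0.078,0],
    [-0.205,-0.094,0],
    [-0.24,-0.11,0],
    [-0.27,-0.124,0],
    [-0.3,-0.138,0],
    [-0.32,-0.147,0],
  ],
  turn=[0,0,0,0,0,0,0,0,0,0],
)

```text
time_s: 1.77
tcp_pos: [0.5806, -0.0589, 0.2261]
eef_rot: [180.0, 0.0, -98.0]
contact_force: [-0.0, -1.3, -0.0]
gripper_width: 0.0103
```

```bash
python3 -c "
from h import *
where(); print(delta(.091,.085,.12))"
```

```text
t 1.7667 tray [ 0.0206 -0.0807] z 0.2261 rot [179.98   0.   -98.  ] w 0.010275697042367735 F [-0.  -1.3 -0. ] j [ 13.4  12.  -11.2  -0.  -66.8 -21.4]
[-0.16559694 -0.07069575  0.10607194]
```

Emit:
servo_tool(
  grip=[0.77,0.77,0.77,0.77,0.77,0.77,0.77,0.77,0.77,0.77],
  translation=[
    [-0.03,-0.014,0],
    [-0.06,-0.028,0],
    [-0.09,-0.042,0.0],
    [-0.12,-0.055,0.02],
    [-0.145,-0.065,0.04],
    [-0.16,-0.07,0.065],
    [-0.165,-0.071,0.09],
    [-0.165,-0.071,0.106],
    [-0.165,-0.071,0.106],
    [-0.165,-0.071,0.106],
  ],
  turn=[0,0,0,0,0,0,0,0,0,0],
)

```text
time_s: 2.6
tcp_pos: [0.6723, 0.0916, 0.1195]
eef_rot: [179.9, -0.1, -98.1]
contact_force: [0.4, -0.6, 0.3]
gripper_width: 0.01
```

```bash
python3 -c "
from h import *
where(); print(delta(.091,.085,.075))
p,d=capture('top'); cv2.imwrite('pics/t1.png',cv2.resize(p[130:300,210:430],None,fx=3.4,fy=3.4))
p,d=capture('scene'); cv2.imwrite('pics/s1.png',cv2.resize(p[110:265,210:430],None,fx=3.6,fy=3.6))"
```

```text
t 2.6 tray [0.0902 0.0812] z 0.1195 rot [ 1.7987e+02 -9.0000e-02 -9.8060e+01] w 0.010029814437067732 F [ 0.4 -0.6  0.3] j [ 24.2  25.4  -6.5   0.  -58.3 -32.3]
[-0.00382424 -0.00085536  0.04452576]
```

View pics/s1.png

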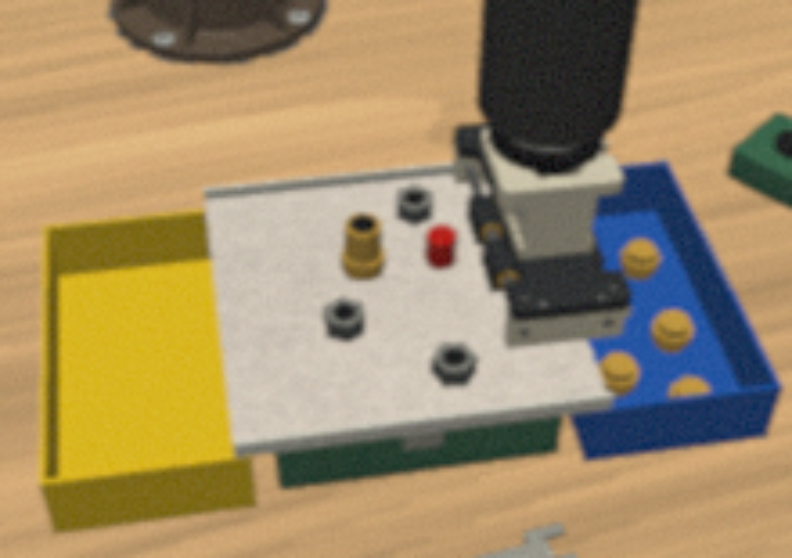

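The scene view shows the gripper hovering behind the far nut, at about (455,362) in the crop. The fingers are hidden by the body, and the coupling, cap and other nuts are untouched. Now I'll descend.

Emit:
servo_tool(
  grip=[0.77,0.77,0.77,0.77,0.77],
  translation=[
    [-0.004,-0.001,0.012],
    [-0.004,-0.001,0.025],
    [-0.004,-0.001,0.036],
    [-0.004,-0.001,0.044],
    [-0.004,-0.001,0.044],
  ],
  turn=[0,0,0,0,0],
)

```text
time_s: 3.12
tcp_pos: [0.6735, 0.0953, 0.0748]
eef_rot: [179.9, -0.1, -98.1]
contact_force: [-0.3, -0.1, -0.1]
gripper_width: 0.0098
```

```bash
python3 -c "
from h import *
where(); print(delta(.091,-.16,.075))"
```

```text
t 3.1167 tray [0.0909 0.085 ] z 0.0748 rot [ 1.7987e+02 -6.0000e-02 -9.8100e+01] w 0.009799640513861759 F [-0.3 -0.1 -0.1] j [ 24.4  28.   -8.8  -0.  -53.4 -32.5]
[ 2.45041188e-01 -1.27926525e-04  2.66060468e-07]
```

Emit:
servo_tool(
  grip=[0.77,0.77,0.77,0.77,0.77,0.77,0.77,0.77,0.77,0.77],
  translation=[
    [0.01,0,0],
    [0.02,0,0],
    [0.03,0,0],
    [0.042,0,0],
    [0.054,0,0],
    [0.066,0,0],
    [0.078,0,0],
    [0.09,0,0],
    [0.102,0,0],
    [0.11,0,0],
  ],
  turn=[0,0,0,0,0,0,0,0,0,0],
)

```text
time_s: 3.95
tcp_pos: [0.6587, -0.0149, 0.0766]
eef_rot: [180.0, -0.0, -98.1]
contact_force: [0.3, 0.4, 0.9]
gripper_width: 0.0102
```

```bash
python3 -c "
from h import *
where(); print(delta(.091,-.16,.075))
p,d=capture('scene'); cv2.imwrite('pics/s2.png',cv2.resize(p[110:265,210:430],None,fx=3.6,fy=3.6))"
```

```text
t 3.95 tray [ 0.0917 -0.0261] z 0.0766 rot [179.99  -0.   -98.12] w 0.010213898907903673 F [0.3 0.4 0.9] j [ 15.6  26.1 -11.8  -0.  -52.1 -23.8]
[0.13389954 0.00069644 0.00161213]
```

View pics/s2.png

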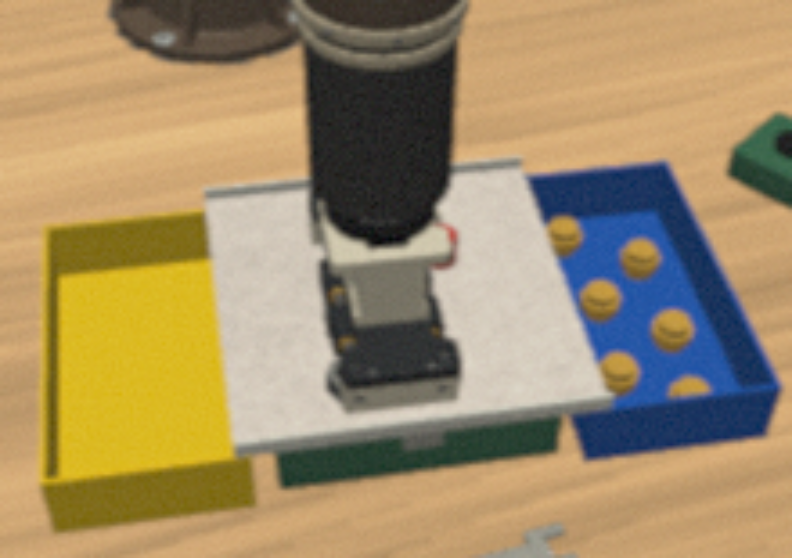

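The far nut is no longer behind the gripper, which now hides it near (400,380). The tray and blue bin are otherwise unchanged. I'll continue the sweep over the edge.

Emit:
servo_tool(
  grip=[0.77,0.77,0.77,0.77,0.77,0.77,0.77,0.77,0.77,0.77],
  translation=[
    [0.012,0,0.001],
    [0.026,0,0.001],
    [0.04,0,0.001],
    [0.054,0,0.001],
    [0.068,0,0.001],
    [0.082,0,0.001],
    [0.096,0,0.001],
    [0.11,0,0.001],
    [0.124,0,0.001],
    [0.135,0,0.001],
  ],
  turn=[0,0,0,0,0,0,0,0,0,0],
)

```text
time_s: 4.83
tcp_pos: [0.6397, -0.1486, 0.0755]
eef_rot: [180.0, -0.0, -98.1]
contact_force: [0.5, -0.2, 0.5]
gripper_width: 0.0104
```

```bash
python3 -c "
from h import *
where(); print(delta(.03,.012,.15))
p,d=capture('scene'); cv2.imwrite('pics/s3.png',cv2.resize(p[110:265,210:430],None,fx=3.6,fy=3.6))"
```

```text
t 4.8333 tray [ 0.0918 -0.1612] z 0.0755 rot [179.99  -0.   -98.11] w 0.0103931830897924 F [ 0.5 -0.2  0.5] j [  3.9  26.  -12.2   0.  -51.9 -12. ]
[-0.1731534   0.06183165 -0.07446921]
```

View pics/s3.png

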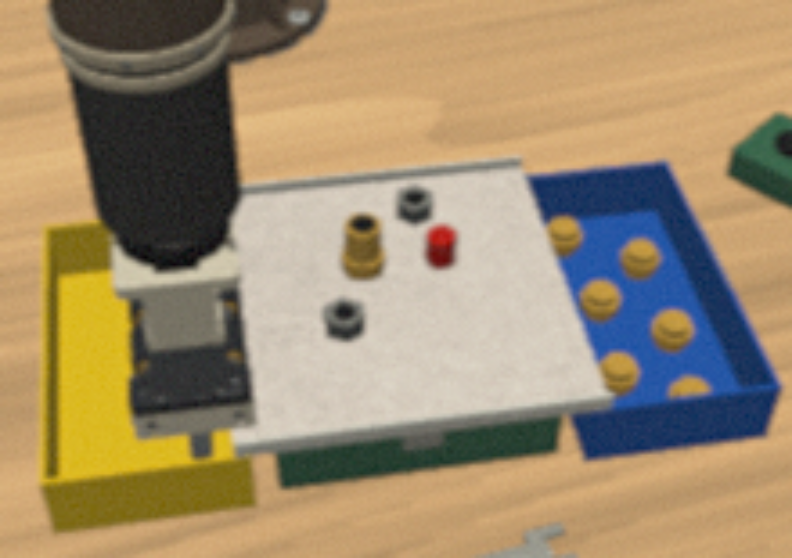

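The far nut is off the tray; something dark, nut or fingertip, shows under the gripper at (200,445). The coupling, cap and other nuts are in place. I'll lift and go to the second nut.

Emit:
servo_tool(
  grip=[0.77,0.77,0.77,0.77,0.77,0.77,0.77,0.77,0.77,0.77],
  translation=[
    [0,0,-0.02],
    [0,0,-0.05],
    [-0.01,0.005,-0.074],
    [-0.04,0.018,-0.074],
    [-0.075,0.03,-0.074],
    [-0.11,0.044,-0.074],
    [-0.14,0.054,-0.074],
    [-0.165,0.06,-0.074],
    [-0.174,0.062,-0.074],
    [-0.174,0.062,-0.074],
  ],
  turn=[0,0,0,0,0,0,0,0,0,0],
)

```text
time_s: 5.72
tcp_pos: [0.6031, 0.036, 0.1498]
eef_rot: [-180.0, 0.0, -97.9]
contact_force: [-0.3, -0.8, -0.2]
gripper_width: 0.0104
```

```bash
python3 -c "
from h import *
where(); print(delta(.03,.012,.075))
p,d=capture('scene'); cv2.imwrite('pics/s4.png',cv2.resize(p[110:265,210:430],None,fx=3.6,fy=3.6))"
```

```text
t 5.7167 tray [0.0296 0.0164] z 0.1498 rot [-1.7997e+02  2.0000e-02 -9.7910e+01] w 0.010362406526720784 F [-0.3 -0.8 -0.2] j [ 21.9  17.3 -14.6  -0.  -58.  -29.8]
[ 0.00446315 -0.00033195  0.07479647]
```

View pics/s4.png

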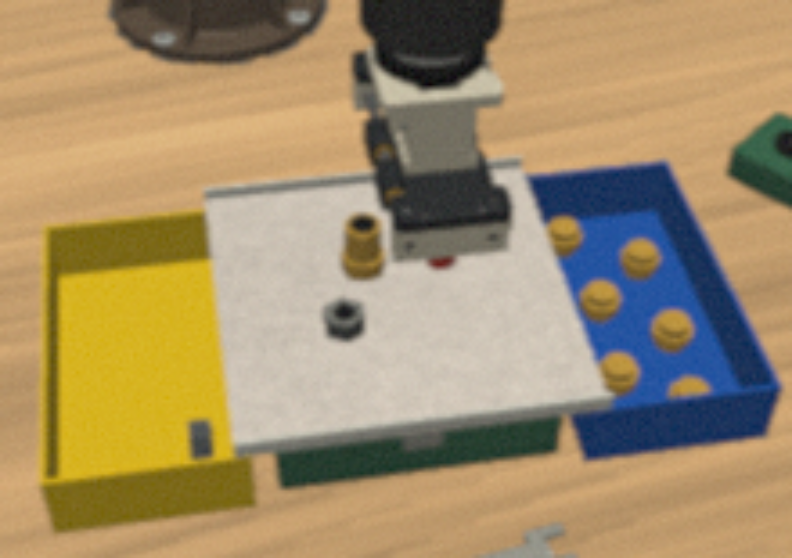

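The first nut is in the yellow bin at (200,440), standing on edge, and the second nut is unmoved at (344,318). I'll descend behind the second nut.

Emit:
servo_tool(
  grip=[0.77,0.77,0.77,0.77,0.77,0.77],
  translation=[
    [0,0,0.02],
    [0,0,0.04],
    [0,0,0.058],
    [0,0,0.07],
    [0,0,0.075],
    [0,0,0.075],
  ],
  turn=[0,0,0,0,0,0],
)

```text
time_s: 6.27
tcp_pos: [0.6024, 0.0326, 0.0732]
eef_rot: [179.9, -0.1, -98.2]
contact_force: [1.1, -0.6, -0.6]
gripper_width: 0.0101
```

```bash
python3 -c "
from h import *
where(); print(delta(.03,-.16,.075))"
```

```text
t 6.2667 tray [0.0294 0.013 ] z 0.0732 rot [ 1.7986e+02 -8.0000e-02 -9.8160e+01] w 0.010149652380073745 F [ 1.1 -0.6 -0.6] j [ 21.6  21.9 -19.3  -0.  -48.9 -29.8]
[ 0.17298745 -0.00080072 -0.00161986]
```

Emit:
servo_tool(
  grip=[0.77,0.77,0.77,0.77,0.77,0.77,0.77,0.77,0.77,0.77],
  translation=[
    [0.01,0,0],
    [0.022,0,0],
    [0.034,0,0],
    [0.046,0,0],
    [0.058,0,0],
    [0.07,0,0],
    [0.082,0,0],
    [0.094,0,0],
    [0.106,0,0],
    [0.115,0,0],
  ],
  turn=[0,0,0,0,0,0,0,0,0,0],
)

```text
time_s: 7.1
tcp_pos: [0.5866, -0.0812, 0.0746]
eef_rot: [180.0, -0.0, -98.1]
contact_force: [0.5, 1.6, 0.5]
gripper_width: 0.0102
```

Emit:
servo_tool(
  grip=[0.77,0.77,0.77,0.77,0.77,0.77],
  translation=[
    [0.012,0,0],
    [0.024,0,0],
    [0.036,0,0],
    [0.048,0,0],
    [0.058,0,0],
    [0.06,0,0],
  ],
  turn=[0,0,0,0,0,0],
)

```text
time_s: 7.6
tcp_pos: [0.578, -0.1408, 0.0744]
eef_rot: [180.0, -0.0, -98.2]
contact_force: [-0.5, 0.2, -0.2]
gripper_width: 0.01
```

```bash
python3 -c "
from h import *
where(); print(delta(-.096,.085,.16))
p,d=capture('scene'); cv2.imwrite('pics/s5.png',cv2.resize(p[110:265,210:430],None,fx=3.6,fy=3.6))"
```

```text
t 7.6 tray [ 0.0297 -0.1622] z 0.0744 rot [ 1.7998e+02 -1.0000e-02 -9.8150e+01] w 0.010038575875277268 F [-0.5  0.2 -0.2] j [  5.1  21.1 -20.5   0.  -48.5 -13.3]
[-0.24705635  0.12594273 -0.0855576 ]
```

View pics/s5.png

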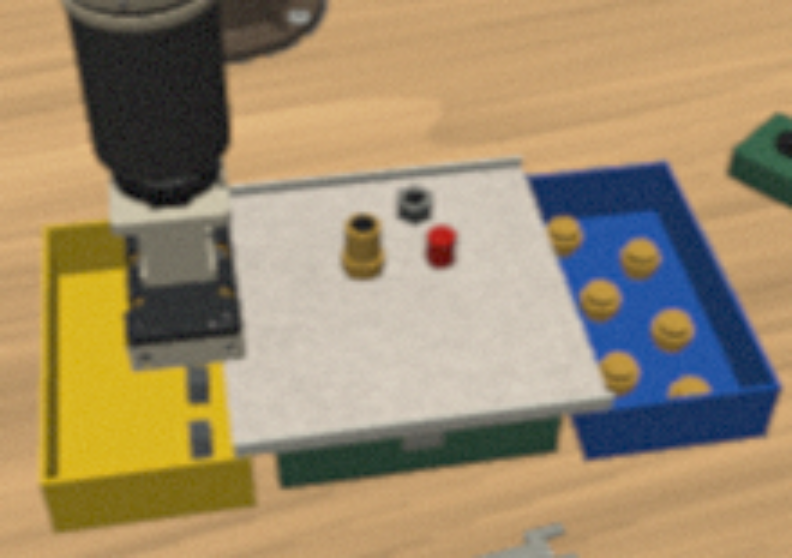

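Two nuts are in the bin, at (200,440) and (198,385). The coupling and cap are unchanged. Next is the near nut: lift first, then travel over.

Emit:
servo_tool(
  grip=[0.77,0.77,0.77,0.77,0.77,0.77,0.77,0.77,0.77,0.77],
  translation=[
    [0,0,-0.03],
    [0,0,-0.06],
    [0,0,-0.086],
    [-0.015,0.008,-0.086],
    [-0.045,0.023,-0.086],
    [-0.08,0.041,-0.086],
    [-0.115,0.059,-0.086],
    [-0.15,0.076,-0.086],
    [-0.185,0.094,-0.086],
    [-0.22,0.112,-0.086],
  ],
  turn=[0,0,0,0,0,0,0,0,0,0],
)

```text
time_s: 8.48
tcp_pos: [0.4976, 0.0963, 0.1608]
eef_rot: [-180.0, 0.0, -98.1]
contact_force: [2.1, 0.2, -1.0]
gripper_width: 0.0102
```

Emit:
servo_tool(
  grip=[0.77,0.77,0.77,0.77],
  translation=[
    [-0.02,0.01,0],
    [-0.027,0.014,0],
    [-0.027,0.014,0],
    [-0.027,0.014,0],
  ],
  turn=[0,0,0,0],
)

```text
time_s: 8.82
tcp_pos: [0.4884, 0.1235, 0.1606]
eef_rot: [-180.0, 0.0, -98.0]
contact_force: [0.1, 0.1, 0.0]
gripper_width: 0.0103
```

```bash
python3 -c "
from h import *
where(); print(delta(-.096,.085,.075))
p,d=capture('scene'); cv2.imwrite('pics/s6.png',cv2.resize(p[110:265,210:430],None,fx=3.6,fy=3.6))"
```

```text
t 8.8167 tray [-0.0963  0.0869] z 0.1606 rot [-180.      0.    -97.98] w 0.010293777586438926 F [0.1 0.1 0. ] j [ 36.6   7.6 -26.    0.  -56.4 -44.6]
[ 0.00187947 -0.00032983  0.08563838]
```

View pics/s6.png

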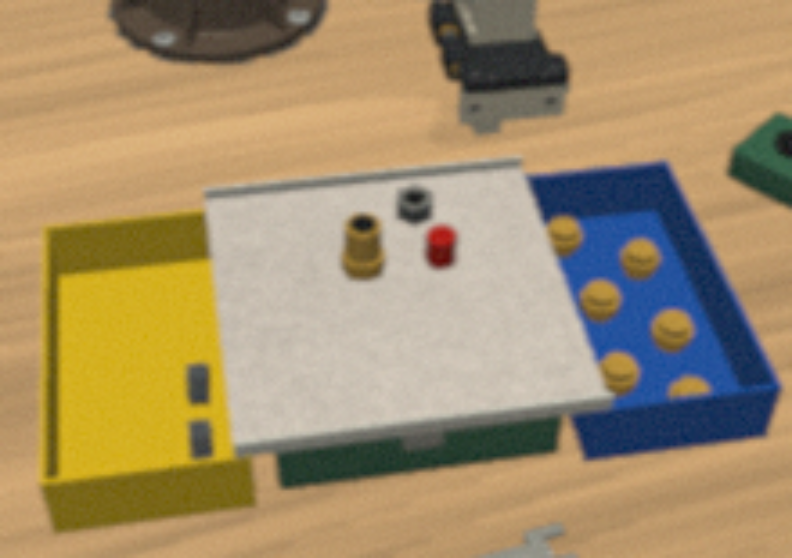

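Two nuts are in the bin. The near nut (414,203), coupling and cap are in place, and the fingertips at (487,128) project where the TCP should be. I'll descend and sweep.

Emit:
servo_tool(
  grip=[0.77,0.77,0.77,0.77,0.77,0.77,0.77],
  translation=[
    [0,0,0.02],
    [0,0,0.04],
    [0,0,0.058],
    [0,0,0.072],
    [0,0,0.08],
    [0,0,0.085],
    [0,0,0.085],
  ],
  turn=[0,0,0,0,0,0,0],
)

```text
time_s: 9.45
tcp_pos: [0.4883, 0.1222, 0.0748]
eef_rot: [179.9, -0.1, -98.2]
contact_force: [0.4, -0.2, -0.4]
gripper_width: 0.0098
```

```bash
python3 -c "
from h import *
where(); print(delta(-.096,-.16,.075))"
```

```text
t 9.45 tray [-0.0962  0.0856] z 0.0748 rot [ 1.7993e+02 -7.0000e-02 -9.8150e+01] w 0.00979979001880174 F [ 0.4 -0.2 -0.4] j [ 36.4  13.6 -31.9  -0.  -44.6 -44.6]
[ 2.45567184e-01 -3.89394023e-04  6.91215921e-05]
```

Emit:
servo_tool(
  grip=[0.77,0.77,0.77,0.77,0.77,0.77,0.77,0.77,0.77,0.77],
  translation=[
    [0.01,0,0],
    [0.02,0,0],
    [0.03,0,0],
    [0.042,0,0],
    [0.054,0,0],
    [0.066,0,0],
    [0.078,0,0],
    [0.09,0,0],
    [0.102,0,0],
    [0.11,0,0],
  ],
  turn=[0,0,0,0,0,0,0,0,0,0],
)

```text
time_s: 10.28
tcp_pos: [0.4726, 0.0127, 0.0755]
eef_rot: [180.0, -0.0, -98.1]
contact_force: [-0.4, 0.8, 0.9]
gripper_width: 0.01
```

```bash
python3 -c "
from h import *
where(); print(delta(-.096,-.16,.075))
p,d=capture('scene'); cv2.imwrite('pics/s7.png',cv2.resize(p[110:265,210:430],None,fx=3.6,fy=3.6))"
```

```text
t 10.2833 tray [-0.0964 -0.025 ] z 0.0755 rot [179.99  -0.   -98.12] w 0.009962987857488366 F [-0.4  0.8  0.9] j [ 25.5  10.8 -35.7  -0.  -43.5 -33.6]
[ 0.1349715  -0.00041502  0.00054396]
```

View pics/s7.png

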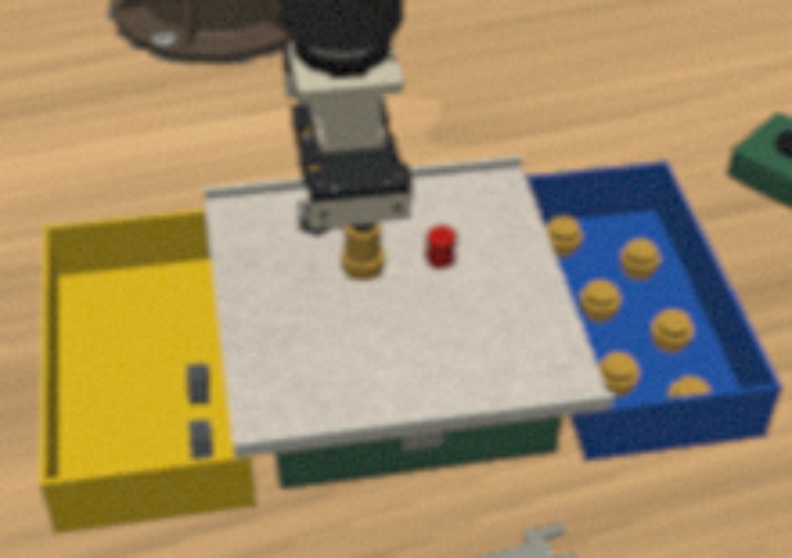

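The nut is being pushed ahead at (315,217). The coupling (362,250) and cap (441,245) are unmoved.

Emit:
servo_tool(
  grip=[0.77,0.77,0.77,0.77,0.77,0.77,0.77,0.77,0.77,0.77],
  translation=[
    [0.012,0,0],
    [0.026,0,0],
    [0.04,0,0],
    [0.054,0,0],
    [0.068,0,0],
    [0.082,0,0],
    [0.096,0,0],
    [0.11,0,0],
    [0.124,0,0],
    [0.135,0,0],
  ],
  turn=[0,0,0,0,0,0,0,0,0,0],
)

```text
time_s: 11.17
tcp_pos: [0.4536, -0.1205, 0.0754]
eef_rot: [180.0, -0.0, -98.1]
contact_force: [0.2, 1.1, -0.0]
gripper_width: 0.0098
```

Emit:
servo_tool(
  grip=[0.77,0.77,0.77,0.77,0.77,0.77,0.77,0.77],
  translation=[
    [0,0,-0.03],
    [0,0,-0.065],
    [0,0,-0.1],
    [0,0,-0.13],
    [0,0,-0.15],
    [0,0,-0.15],
    [0,0,-0.15],
    [0,0,-0.15],
  ],
  turn=[0,0,0,0,0,0,0,0],
)

```text
time_s: 11.83
tcp_pos: [0.4535, -0.1195, 0.2249]
eef_rot: [179.9, 0.0, -98.1]
contact_force: [-0.3, 0.1, -0.3]
gripper_width: 0.0102
```

```bash
python3 -c "
from h import *
where()
p,d=capture('scene'); cv2.imwrite('pics/s8f.png',p); cv2.imwrite('pics/s8.png',cv2.resize(p[110:265,210:430],None,fx=3.6,fy=3.6))
p,d=capture('top'); cv2.imwrite('pics/t8.png',p)
"
```

```text
t 11.8333 tray [-0.0967 -0.1586] z 0.2249 rot [ 1.7995e+02  1.0000e-02 -9.8090e+01] w 0.010188046492523884 F [-0.3  0.1 -0.3] j [  9.4   0.8 -24.4  -0.  -64.9 -17.4]
```

View pics/s8.png

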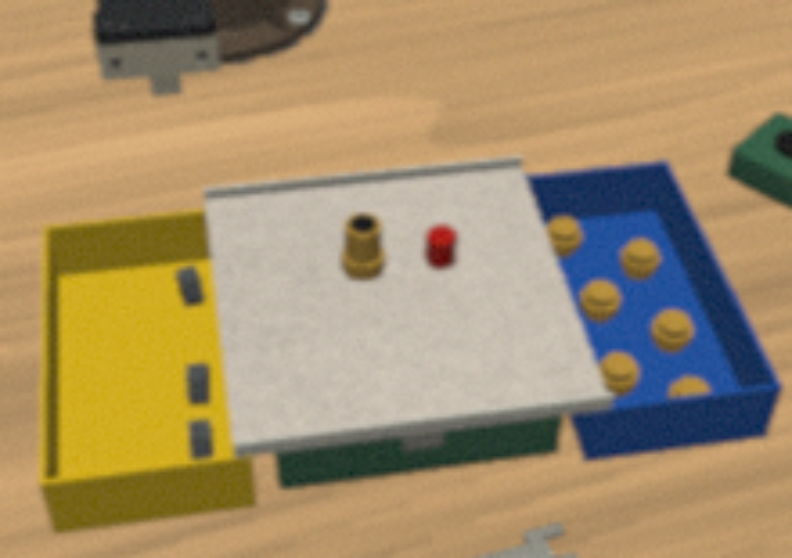

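View pics/t8.png

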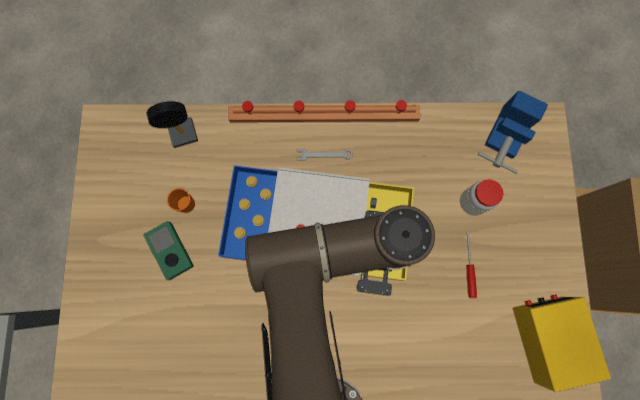

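All three nuts show in the yellow bin at (190,285), (198,385) and (200,440), and the coupling and cap are still standing. Next I'll check that the nuts are at rest and measure their positions, and those of the coupling and cap.

Emit:
servo_tool(
  grip=[0.77,0.77,0.77,0.77,0.77,0.77],
  translation=[
    [0,0,0],
    [0,0,0],
    [0,0,0],
    [0,0,0],
    [0,0,0],
    [0,0,0],
  ],
  turn=[0,0,0,0,0,0],
)

```text
time_s: 12.43
tcp_pos: [0.454, -0.1194, 0.2255]
eef_rot: [180.0, -0.0, -98.1]
contact_force: [-0.0, -0.9, -0.4]
gripper_width: 0.0101
```

Run:
```python
from h import *
where()
p1=cv2.imread('pics/s8f.png'); p2,d=capture('scene'); cv2.imwrite('pics/s9f.png',p2); p0=cv2.imread('pics/scene0.png')
def dark(p):
    m=(cv2.cvtColor(p,cv2.COLOR_BGR2HSV)[...,1]<90).astype(np.uint8); q=np.zeros_like(m); q[175:245,226:268]=m[175:245,226:268]
    n,l,s,c=cv2.connectedComponentsWithStats(q); return [(s[i][4],c[i].round(1)) for i in range(1,n) if 15<s[i][4]<200]
for p in (p1,p2):
    for a_,c in dark(p): print(a_,c,'bin xy at z=.02',(wtray(ray('scene',*c,.02))-[0,-.203]).round(4))
def red(p):
    h=cv2.cvtColor(p,cv2.COLOR_BGR2HSV); m=((h[...,0]<6)|(h[...,0]>174))&(h[...,1]>150); q=np.zeros(m.shape,np.uint8); q[160:195,315:345]=m[160:195,315:345]; M=cv2.moments(q,True); return M['m10']/M['m00'],M['m01']/M['m00']
def br(p):
    h=cv2.cvtColor(p,cv2.COLOR_BGR2HSV); m=(abs(h[...,0].astype(int)-20)<8)&(h[...,1]>80); q=np.zeros(m.shape,np.uint8); q[165:192,298:322]=m[165:192,298:322]; M=cv2.moments(q,True); return M['m10']/M['m00'],M['m01']/M['m00']
print('cap',red(p0),red(p2),'coup',br(p0),br(p2))
```

```text
t 12.4333 tray [-0.0961 -0.1585] z 0.2255 rot [179.99  -0.   -98.08] w 0.010119007836146887 F [-0.  -0.9 -0.4] j [  9.4   0.8 -24.3   0.  -64.9 -17.5]
43 [262.4 189. ] bin xy at z=.02 [-0.0904  0.041 ]
45 [264.6 216. ] bin xy at z=.02 [0.0232 0.0406]
45 [265.2 231.3] bin xy at z=.02 [0.0806 0.0386]
42 [262.4 188.9] bin xy at z=.02 [-0.0909  0.041 ]
45 [264.7 216.1] bin xy at z=.02 [0.0236 0.0408]
45 [265.2 231.3] bin xy at z=.02 [0.0806 0.0386]
cap (331.91379310344826, 177.6206896551724) (331.95, 177.81666666666666) coup (310.3630573248408, 178.76433121019107) (310.37974683544303, 178.6772151898734)
```

Everything is at rest within bounds, and the coupling and cap have not moved. I'll hand the job in.

```bash
python3 -c "
from plant import order
print(order.close_job())"
```

```text
the job is handed in; nothing more can be done
None
```

All three nuts are in the yellow bin. I swept them one at a time along their own rows and off the tray's open end, using nearly closed fingers held about 5 mm above the tray floor. I handed the job in at about 12.5 s.

- **Nuts:** in the last scene pictures they lie well inside the bin, at about (-91, 41), (24, 41) and (81, 39) mm in its frame. They moved 0.5 mm or less between two pictures 0.65 s apart. They stand on edge rather than flat. I assumed a centre height of 20 mm and did not measure it, but all three look to be on the bin floor, well below the 55 mm limit.
- **Coupling and cap:** both are upright and within 0.2 pixel (under 1 mm) of where they started.
- **Bystanders and robot:** the last top picture shows the jar, wrench, screwdriver, meter and cup in place by eye. The arm ended clear of everything at z = 0.225 m, with contact forces at noise level. The arm hid part of the tray in that picture, so the coupling, cap and nut checks rest on the scene camera alone.

No check failed or disagreed.

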